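# Make up two microscope kits

### The job

Make up two microscope kits from the stock on the bench: the blue tray gets the objective with the green ring, the filter cube with the red top and the amber oil bottle; the white tray gets the objective with the red ring and the filter cube with the blue top, and its bottle pocket stays empty. Stand each thing upright and flat in the pocket marked for its kind (large ring: objective, square: filter cube, small dot: bottle), setting it down gently without dropping it or tipping anything over. Leave the yellow-ringed objective, the yellow-topped cube and the petri dish where they are.

Things in the scene. Friction and masses are not known exactly. Their poses are not given: they have to be found in the camera images.
- tray_blue: Fixed blue tray, 196 (x) x 68 (y) mm, left or right of the stock. Origin: centre of underside, z up. Floor 4 mm thick; walls 4 mm thick, tops at 16 mm. Three pockets in a row, each 60 x 60 mm inside, at y = 0, with white floor marks: large open ring (objective) centred at x = -64 mm, open square (cube) at x = 0, small solid dot (bottle) at x = +64 mm.
- tray_white: Fixed white tray, 196 (x) x 68 (y) mm, left or right of the stock. Origin: centre of underside, z up. Floor 4 mm thick; walls 4 mm thick, tops at 16 mm. Three pockets in a row, each 60 x 60 mm inside, at y = 0, with black floor marks: large open ring (objective) centred at x = -64 mm, open square (cube) at x = 0, small solid dot (bottle) at x = +64 mm.
- objective_red: Microscope objective standing upright in the stock: aluminium barrel 32 mm in diameter (8 to 34 mm height) on a black cap 34 mm wide, 8 mm high; above it a red cone ring (34 to 44 mm), then a steel nose 14 mm wide; 50 mm tall in all, 0.08 to 0.17 kg. Origin: centre of underside, z up. Round: yaw does not matter. Belongs in the white tray.
- objective_green: Microscope objective standing upright in the stock: aluminium barrel 32 mm in diameter (8 to 34 mm height) on a black cap 34 mm wide, 8 mm high; above it a green cone ring (34 to 44 mm), then a steel nose 14 mm wide; 50 mm tall in all, 0.08 to 0.17 kg. Origin: centre of underside, z up. Round: yaw does not matter. Belongs in the blue tray.
- objective_yellow: Microscope objective standing upright in the stock: aluminium barrel 32 mm in diameter (8 to 34 mm height) on a black cap 34 mm wide, 8 mm high; above it a yellow cone ring (34 to 44 mm), then a steel nose 14 mm wide; 50 mm tall in all, 0.08 to 0.17 kg. Origin: centre of underside, z up. Round: yaw does not matter. A spare, to be left alone.
- cube_red: Microscope filter cube in the stock at any yaw: black block 34 x 34 mm, 38 mm tall, with a red square on top, round glass windows on two sides, 0.05 to 0.12 kg. Origin: centre of underside, x and y square to its side faces, z up. Belongs in the blue tray.
- cube_blue: Microscope filter cube in the stock at any yaw: black block 34 x 34 mm, 38 mm tall, with a blue square on top, round glass windows on two sides, 0.05 to 0.12 kg. Origin: centre of underside, x and y square to its side faces, z up. Belongs in the white tray.
- cube_yellow: Microscope filter cube in the stock at any yaw: black block 34 x 34 mm, 38 mm tall, with a yellow square on top, round glass windows on two sides, 0.05 to 0.12 kg. Origin: centre of underside, x and y square to its side faces, z up. A spare, to be left alone.
- oil_bottle: Small amber glass bottle of immersion oil, closed, standing: body 32 mm in diameter up to 40 mm height, then a shoulder and a black cap 19 mm in diameter up to 61 mm; 0.035 to 0.07 kg. Origin: centre of its underside, z up along its axis. It stands anywhere among the stock. Belongs in the blue tray.
- petri_dish: Closed clear petri dish with pink-red medium, 60 mm in diameter, 14 mm tall, loose among the stock; leave alone. Origin: centre of underside, z up. (A green slide box with a white top, 50 x 50 x 22 mm, also stands loose among the stock. Things in the stock stand at least 85 mm apart, centre to centre.)
Not all that is in view belongs to the job. What is shaped like the objective_green but purple is not meant.

How it is judged:
By the outcome, as a careful person would: the job done as asked, in the order asked, and still so for the second after the job is handed in, with the robot touching nothing.
It also fails if it takes over 120 s, if anything falls off the work surface, if the arm or the gripper's body presses on something with over 40 N, if the wrist force passes 120 N, or if a joint passes its speed limit or range.

### The arm

A 6-joint arm with a two-finger parallel gripper is mounted at the origin on the work surface. World frame = base frame: x ahead of the robot, y to its left, z up, the work surface at z = 0. Lengths are in m, angles in rad, forces in N, time in s.
With the tool pointing down it reaches from about 0.25 to 0.725 m from the base axis. Payload 4 kg.
Tool frame: the origin (TCP) lies between the finger pads; the fingertips stand 8 mm ahead of it and the grasp point (between the pads) lies 11 mm behind it (bot.tip_reach is the distance from the TCP to the fingertips, in m); z points along the fingers, y is the line along which they close (so a half turn about z gives the same grasp; the last joint's range is limited). The gripper opens to 85 mm and grips with 20 to 120 N. Pads are 22 mm wide; open, the fingers measure 114 mm over their backs; the gripper's body (76 mm by 85 mm) begins 54 mm behind the grasp point. The pads swing forward as they close: fully open they stand 13 mm farther back than shut.
Start: joints at [1.289, 0.241, 0.005, 1.335, 0, 1.571], TCP at [0.139, 0.48, 0.239] pointing down, gripper open.
Joint ranges: [-2.72, 2.72], [-1.05, 1.87], [-1.09, 1.28], [-1.99, 2.15], [-1.42, 1.44], [-3.14, 3.14]. Speed limits (rad/s): [2.79, 2.79, 3.14, 3.14, 3.14, 3.14].

### API

Orientations are given as a unit quaternion [x, y, z, w].
In Python, from workcell import bot gives the robot as it stands.
- The arm moves only by the tool move_arm, never from a script. Its argument "deltas" is a list of rows, each a list of 7 numbers: the opening, from 0 (shut) to 1 (fully open), then the shift along the tool's x, y, z in mm, then the turn, a rotation vector about the tool's x, y, z in degrees. In form: [[gripper, tx, ty, tz, ax, ay, az], ...]. A call has 1 to 10 rows; each row shifts and turns the commanded pose from where the row before left it, along the tool's axes as they then stand; what a row does not reach is not made up. A row lasts 1/12 s, in which the tool goes at most 41.7 mm and 7.16 degrees, less where a joint would pass 70% of its speed; a pose out of reach is approached as far as the arm can. A call is refused whole if a number of a shift passes 41.7 or a number of a turn 7.16, either way. A call with a gripper value outside its range is refused whole. The fingers move at their own pace and stop on an object; the grip force is fixed at half the most. Time passes only in rows, so rows that do not move let the fingers close. It gives the time, the measured TCP pose, the force, the opening and the grip force at its end, in the units of the state.
- bot.get_obs(): the state, without advancing time (a new reading comes with each control period).
- bot.camera(name): name is "scene" or "top"; returns the picture (400x640x3 uint8, blue, green, red); there is no depth.
- bot.calibration(name): a dict with "K" (3x3 intrinsics, pixels), "position" and "orientation" of the camera in the world. Camera axes: x right, y down, z forward; pixel columns grow to the right and rows downward; lengths in m; the calibration is good to about 2 mm. A picture is of the moment at which its call begins. calibration takes no time and is no camera call.
- bot.job_done(): hands the job in; it is judged then, once.
Trained networks look in the newest picture that a camera, given by its name, has taken for a name from the list of things; names that differ only in an ending like _2 or _b are one class to them, and where a whole thing is asked for, a point or a joint stands for the part that bears it (a point fixed in the world has none). Each returns a list of dicts, best first, with "conf" (0 to 1); they miss things now and then, are a little off and sometimes report something else, mostly with a low value. They report only what shows in the picture. A call takes as long as a camera call. They do not tell look-alikes from the thing itself.
- bot.outline_of(query, camera): "pixels" (400x640 bool, what is visible of it) and "rect" ([left, top, width, height] in pixels, round what is visible of it).
The state is a dict: "clock": time; "joint_pos": joint angles; "joint_vel": joint speeds; "tau": joint torques, N m; "eef_pos": TCP position; "tool_rot": TCP orientation; "ft_force": force on the tool from outside, world axes, zero at the start; "ft_torque": the same for the moment, N m; "grip_width": finger opening in m; "grasp_force": force on a finger pad.
Only numpy, scipy, OpenCV 4.12 (cv2) and the standard library are available. Lean on these libraries where they do the work, as an engineer would, in place of code of your own. Each camera call takes 0.05 s, during which the arm holds its last target. There are 200 camera calls.

## Working session

There is one attempt and no reset: what is moved stays moved. The work goes in short steps, Python scripts to look and compute and a tool call to move; the robot and the scene stay as the last step left them, time stands still between calls to the robot, and variables do not carry over. Pictures are saved under pics/ and viewed, at most 14 in all, crops included, and the job is handed in when it is done.

Besides the shell and the picture viewer there is one more tool, called after ">>>" as name(argument=value, ...), one argument or row to a line, values as JSON. move_arm: Moves the arm, as the interface text tells. Its arguments: {"type":"object","properties":{"deltas":{"type":"array","items":{"type":"array","items":{"type":"number"}}}},"required":["deltas"]}

```bash
ls; mkdir -p pics
python3 - <<'E'
from workcell import bot
import cv2
for n in("scene","top"):
    cv2.imwrite(f"pics/{n}0.png",bot.camera(n)); print(n,bot.calibration(n))
print(bot.get_obs(), bot.tip_reach)
E
```

```text
pics
scene {'K': array([[437.42555688,   0.        , 320.90585372],
       [  0.        , 437.42555688, 200.47769345],
       [  0.        ,   0.        ,   1.        ]]), 'position': array([1.25248832, 0.04123584, 0.64220345]), 'orientation': array([ 0.63310452,  0.64953319, -0.30976631, -0.28518437])}
top {'K': array([[420.98641644,   0.        , 326.40589457],
       [  0.        , 420.98641644, 197.32724866],
       [  0.        ,   0.        ,   1.        ]]), 'position': array([0.48833228, 0.02006323, 1.02049948]), 'orientation': array([-0.69833215,  0.71469188, -0.03093727,  0.0243026 ])}
{'clock': 0.1, 'joint_pos': array([1.28900315e+00, 2.41343830e-01, 3.84313351e-03, 1.33519806e+00,
       1.70226269e-06, 1.57077931e+00]), 'joint_vel': array([ 8.77282107e-05, -1.70383328e-03,  3.66639244e-03, -1.36539135e-05,
       -8.62863277e-05, -8.21884696e-04]), 'tau': array([-1.73672624e-04, -3.73137331e+01,  2.53010792e+01,  1.08658653e-02,
        1.02750687e-05, -3.72689442e-06]), 'eef_pos': array([0.13888375, 0.47974376, 0.23849284]), 'tool_rot': array([ 1.40422387e-01,  9.90091232e-01, -9.41670235e-04, -1.34430945e-04]), 'ft_force': array([-0.39353207, -0.04460352,  0.21017604]), 'ft_torque': array([-0.0039361 , -0.00104385,  0.02678299]), 'grasp_force': 0.0, 'grip_width': 0.08539335710416412} 0.008
```

View pics/top0.png

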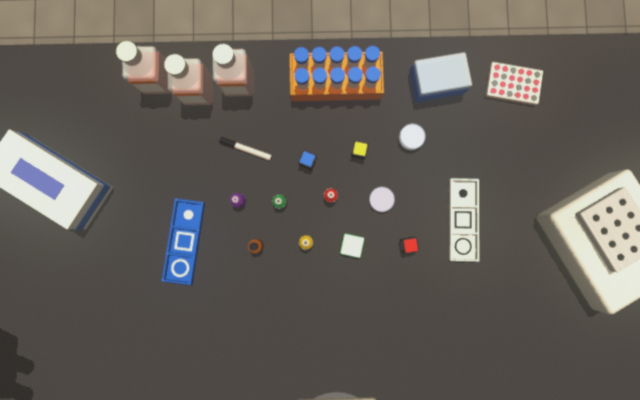

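View pics/scene0.png

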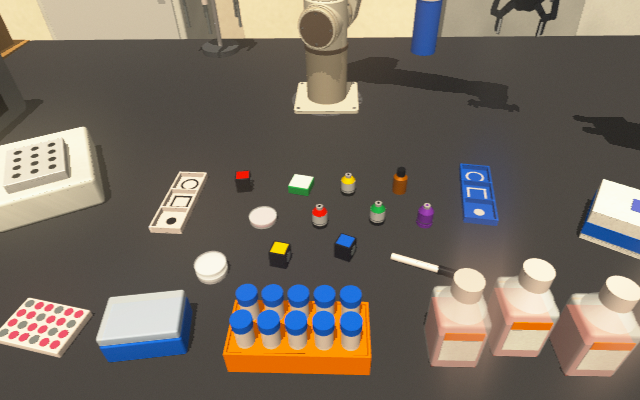

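The top view shows the blue tray at about (184,241) and the white tray at (464,220). Objectives: green (279,201), red (331,195), yellow (306,242), with the purple look-alike at (237,200). Cubes: red (410,245), blue (307,159), yellow (360,149). The bottle is at (255,246) and the slide box at (352,245). There are two round white discs, (382,199) and (412,137), and one of them is the petri dish.

In the scene view, green is at (378,212), purple at (426,215), red at (320,215), the red cube at (243,182), the blue cube at (345,247) and the bottle at (400,182).

Possible mix-ups: green objective vs purple (237,200); red objective (331,195) vs yellow (306,242); red cube (410,245) vs the blue and yellow cubes. I choose by colour.

```bash
cat > h.py <<'E'
from workcell import bot
import cv2, numpy as np
from scipy.spatial.transform import Rotation as R
def cal(n):
    c=bot.calibration(n); return c["K"],c["position"],R.from_quat(c["orientation"]).as_matrix()
def ray(n,uv,z):
    K,p,M=cal(n); d=M@np.linalg.solve(K,[uv[0],uv[1],1]); return p+d*(z-p[2])/d[2]
def proj(n,X):
    K,p,M=cal(n); q=K@(M.T@(np.array(X)-p)); return q[:2]/q[2]
E
python3 - <<'E'
from h import *
ims={n:bot.camera(n) for n in("top","scene")}
top=ims["top"]
for q,h in [("objective_green",.03),("objective_red",.03),("objective_yellow",.03),("cube_red",.02),("cube_blue",.02),("cube_yellow",.02),("oil_bottle",.03),("petri_dish",.007),("tray_blue",.01),("tray_white",.01)]:
    s=q
    for n in("top","scene"):
        for d in bot.outline_of(q,n)[:2]:
            v,u=np.nonzero(d["pixels"]); c=(u.mean(),v.mean())
            s+=f" | {n} {d['conf']:.2f} px {np.round(c,1)} xy {np.round(ray(n,c,h)[:2],3)}"
    print(s)
hsv=cv2.cvtColor(top,cv2.COLOR_BGR2HSV)
def blobs(n,c,z,r,sel):
    im=ims[n]; hsv=cv2.cvtColor(im,cv2.COLOR_BGR2HSV).astype(int)
    m=sel(hsv).astype(np.uint8); k=np.zeros_like(m); cv2.circle(k,tuple(map(int,c)),r,1,-1); m&=k
    v,u=np.nonzero(m); rect=cv2.minAreaRect(np.c_[u,v].astype(np.float32))
    p=np.array([u.mean(),v.mean()]); print(n,c,len(u),"px",p.round(1),"xy",ray(n,p,z)[:2].round(4),"rect",np.round(rect[1],1),round(rect[2],1))
S=lambda lo,hi:(lambda H:(((H[...,0]-lo)%180)<=((hi-lo)%180))&(H[...,1]>120)&(H[...,2]>60))
tg=dict(objg=(S(45,85),.039,(279,201),(378,209)),objr=(S(172,8),.039,(331,195),(320,212)),cr=(S(172,8),.038,(410,245),(243,175)),cb=(S(100,125),.038,(307,159),(346,241)))
for k,(s,z,a,b) in tg.items():
    print(k); blobs("top",a,z,12,s); blobs("scene",b,z,14,s)
cv2.imwrite("pics/c1.png",cv2.resize(top[140:290,155:435],None,fx=2.85,fy=2.85,interpolation=cv2.INTER_CUBIC))
# tray marks in top
def marks(name,x0,x1,y0,y1,sel):
    m=np.zeros(top.shape[:2],np.uint8); m[y0:y1,x0:x1]=sel(top.astype(int))[y0:y1,x0:x1]
    nl,l,st,ce=cv2.connectedComponentsWithStats(m)
    for i in range(1,nl):
        if 25<st[i,4]<600:
            x,y,w,h=st[i,:4]; print(name,st[i],ce[i].round(1),ray("top",ce[i],.004)[:2].round(4))
marks("blue",168,200,202,285,lambda b:b[...,2]>130)
marks("white",454,476,183,258,lambda b:b.max(-1)<110)
E
```

```text
objective_green | top 0.65 px [279.2 201.6] xy [0.558 0.121] | top 0.52 px [255.5 245.7] xy [0.456 0.178] | scene 0.81 px [424.3 216.2] xy [0.577 0.217] | scene 0.73 px [376.6 213.7] xy [0.571 0.12 ]
objective_red | top 0.50 px [330.3 195.8] xy [0.569 0.   ] | scene 0.53 px [319.3 217. ] xy [0.582 0.001]
objective_yellow | top 0.64 px [305.7 242.1] xy [0.462 0.061] | scene 0.73 px [347.  184.4] xy [0.472 0.059]
cube_red | top 0.74 px [409.2 244.9] xy [ 0.449 -0.184]
cube_blue | top 0.62 px [306.7 159.6] xy [0.658 0.055] | scene 0.76 px [344.6 246.8] xy [0.657 0.053]
cube_yellow | top 0.55 px [359.9 149.9] xy [ 0.679 -0.074] | scene 0.92 px [279.  253.9] xy [ 0.678 -0.074]
oil_bottle | top 0.46 px [255.9 245.8] xy [0.456 0.177] | scene 0.68 px [399.3 181.5] xy [0.46  0.178]
petri_dish | top 0.94 px [382.  199.3] xy [ 0.56  -0.125]
tray_blue | top 0.63 px [183.2 241.6] xy [0.469 0.353] | top 0.45 px [305.7 242.1] xy [0.461 0.062] | scene 0.59 px [476.8 194.9] xy [0.483 0.35 ]
tray_white | top 0.55 px [463.4 219.6] xy [ 0.506 -0.318] | scene 0.80 px [178.1 203.1] xy [ 0.518 -0.32 ]
objg
[... 165 characters left out ...]
31, 195) 114 px [330.3 195.1] xy [0.5702 0.0007] rect [13. 13.] 90.0
scene (320, 212) 116 px [319.1 211.8] xy [5.76e-01 1.00e-04] rect [ 9. 15.] 90.0
cr
top (410, 245) 183 px [410.4 245. ] xy [ 0.4497 -0.1827] rect [13.8 13.3] 80.5
scene (243, 175) 110 px [242.4 174.4] xy [ 0.4468 -0.1828] rect [ 8. 13.] 90.0
cb
top (307, 159) 147 px [306.7 158.5] xy [0.6579 0.0541] rect [12.1 12.2] 23.2
scene (346, 241) 170 px [345.  240.3] xy [0.6568 0.0534] rect [16.4 11.1] 18.4
blue [183 210  11  10  80] [188.  214.4] [0.5342 0.3437]
blue [174 231  21  21 196] [183.8 240.7] [0.4714 0.3536]
blue [171 259  18  18 152] [179.6 267.7] [0.4075 0.3634]
white [460 190   7   7  41] [462.8 193. ] [ 0.5708 -0.322 ]
```

View pics/c1.png

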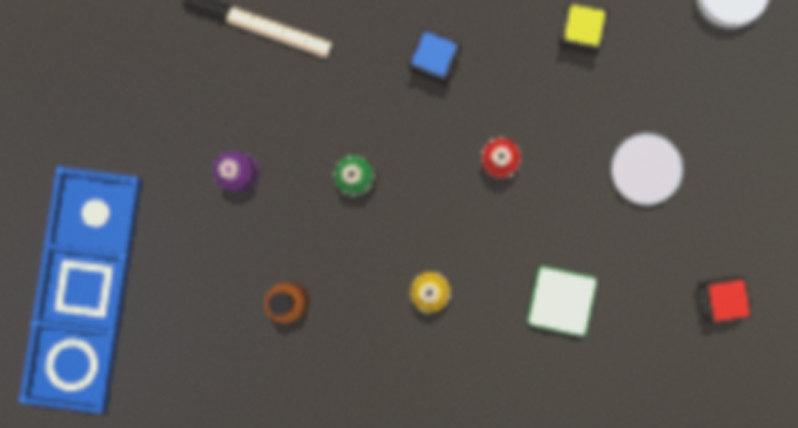

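The crop confirms the green ring at crop (353,175), which is top (279,201); purple is separate at crop (235,170). Next I need the cube yaws and the white tray marks, while the first move squares the tool and tests fingertip height over empty bench.

Run:
```python
from h import *
top=bot.camera("top"); H=cv2.cvtColor(top,cv2.COLOR_BGR2HSV).astype(int)
def sub(c,r,sel,z,f=8):
    x,y=c; big=cv2.resize(top[y-r:y+r,x-r:x+r],None,fx=f,fy=f,interpolation=cv2.INTER_CUBIC)
    h=cv2.cvtColor(big,cv2.COLOR_BGR2HSV).astype(int)
    m=sel(h,big.astype(int)).astype(np.uint8)
    cs,_=cv2.findContours(m,cv2.RETR_EXTERNAL,cv2.CHAIN_APPROX_NONE); k=max(cs,key=cv2.contourArea)[:,0]
    uv=(k+.5)/f-.5+[x-r,y-r]
    P=np.array([ray("top",q,z)[:2] for q in uv])*1000
    return cv2.minAreaRect(P.astype(np.float32))
print("red",sub((410,245),14,lambda h,b:(((h[...,0]+8)%180<=16)&(h[...,1]>120)&(h[...,2]>110)),.038))
print("blue",sub((307,159),14,lambda h,b:((abs(h[...,0]-112)<=13)&(h[...,1]>110)&(h[...,2]>120)),.038))
print("slide box",sub((352,245),18,lambda h,b:b.min(-1)>140,.022))
for c in((463,193),(463,219),(463,246)):
    print("white mark",sub(c,11,lambda h,b:b.max(-1)<110,.004))
print("white tray",sub((464,220),50,lambda h,b:b[...,2]>130,.016,4))
print("blue tray",sub((184,241),50,lambda h,b:(abs(h[...,0]-110)<15)&(h[...,1]>140),.01,4))
```

```text
red ((449.6536865234375, -182.68429565429688), (32.26887130737305, 31.803211212158203), 7.792178630828857)
blue ((657.8858032226562, 53.83274459838867), (30.564790725708008, 30.753835678100586), 65.7237319946289)
slide box ((451.79180908203125, -47.67063903808594), (48.100101470947266, 48.30221939086914), 76.16155242919922)
white mark ((571.2651977539062, -321.7238464355469), (16.755313873291016, 17.111257553100586), 87.23754119873047)
white mark ((523.275146484375, -336.5356140136719), (5.292590618133545, 2.5433907508850098), 40.17072296142578)Traceback (most recent call last):
  File "<stdin>", line 15, in <module>
  File "<stdin>", line 7, in sub
ValueError: max() iterable argument is empty
```

>>> move_arm(
  deltas=[
    [0.38,0,0,0,0,0,-5.38],
    [0.38,0,0,0,0,0,-5.38],
    [0.38,0,0,0,0,0,-5.38],
    [0.38,0,0,40,0,0,0],
    [0.38,0,0,40,0,0,0],
    [0.38,0,0,40,0,0,0],
    [0.38,0,0,40,0,0,0],
    [0.38,0,0,40,0,0,0],
    [0.38,0,0,10,0,0,0],
    [0.38,0,0,0,0,0,0],
  ],
)

```text
clock: 2.08
eef_pos: [0.1381, 0.4772, 0.0264]
tool_rot: [0.0, 1.0, -0.004, -0.001]
ft_force: [0.3, 0.1, 1.0]
grip_width: 0.0329
grasp_force: 0.0
```

>>> move_arm(
  deltas=[
    [0.38,0,0,2,0,0,0],
    [0.38,0,0,2,0,0,0],
    [0.38,0,0,2,0,0,0],
    [0.38,0,0,0,0,0,0],
  ],
)

```text
clock: 2.42
eef_pos: [0.1395, 0.4818, 0.025]
tool_rot: [0.0, 1.0, 0.002, 0.001]
ft_force: [-0.3, 0.5, 0.5]
grip_width: 0.0323
grasp_force: 0.0
```

Run:
```python
from h import *
top=bot.camera("top")
a=cv2.resize(top[138:180,286:328],None,fx=9,fy=9,interpolation=cv2.INTER_CUBIC)
b=cv2.resize(top[176:266,440:490],None,fx=4.2,fy=4.2,interpolation=cv2.INTER_CUBIC)
cv2.imwrite("pics/c2.png",np.hstack([a,b[:378]]))
print(a.shape,b.shape)
```

```text
(378, 378, 3) (378, 210, 3)
```

View pics/c2.png

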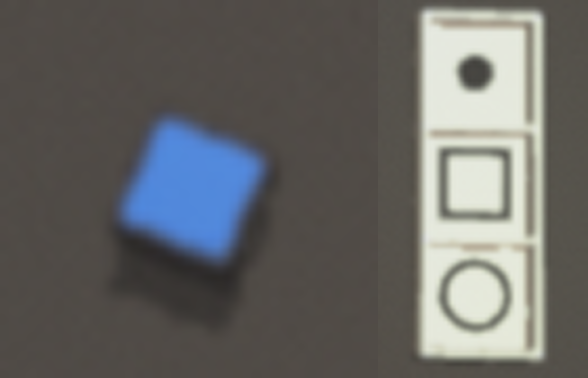

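Run:
```python
from h import *
for v in(193,219.7,246.1): print(ray("top",(462.9,v),.004)[:2].round(4))
print(ray("top",(278.5,200.7),.05)[:2].round(4), ray("top",(155+500/2.85,140+156/2.85),.05)[:2].round(4),ray("top",(255.2,245.9),.045)[:2].round(4))
o=bot.get_obs();print(o["eef_pos"],o["joint_pos"],o["ft_force"],o["clock"])
```

```text
[ 0.5708 -0.3224]
[ 0.506  -0.3192]
[ 0.4426 -0.3161]
[0.5589 0.1208] [0.57   0.0006] [0.4563 0.1764]
[0.13940185 0.48149403 0.02482317] [ 1.28899694e+00  4.43208861e-01 -3.19460205e-01  8.05069768e-01
 -2.48423695e-05  1.28910105e+00] [-0.97736938 -0.03173105  0.23224851] 2.4667
```

>>> move_arm(
  deltas=[
    [0.38,0,0,0,0,0,0],
    [0.38,0,0,0,0,0,0],
  ],
)

```text
clock: 2.63
eef_pos: [0.1392, 0.4808, 0.0241]
tool_rot: [0.0, 1.0, 0.001, 0.0]
ft_force: [0.6, 0.2, 0.4]
grip_width: 0.0323
grasp_force: 0.0
```

>>> move_arm(
  deltas=[
    [0.38,0,0,2,0,0,0],
    [0.38,0,0,2,0,0,0],
    [0.38,0,0,0,0,0,0],
  ],
)

```text
clock: 2.88
eef_pos: [0.139, 0.4799, 0.0189]
tool_rot: [0.0, 1.0, -0.0, -0.0]
ft_force: [0.1, -0.9, 0.3]
grip_width: 0.0323
grasp_force: 0.0
```

>>> move_arm(
  deltas=[
    [0.38,0,0,2,0,0,0],
    [0.38,0,0,2,0,0,0],
    [0.38,0,0,0,0,0,0],
  ],
)

```text
clock: 3.13
eef_pos: [0.1389, 0.4799, 0.0147]
tool_rot: [0.0, 1.0, -0.0, -0.0]
ft_force: [-0.4, -1.3, 0.4]
grip_width: 0.0326
grasp_force: 0.0
```

>>> move_arm(
  deltas=[
    [0.38,0,0,2,0,0,0],
    [0.38,0,0,2,0,0,0],
    [0.38,0,0,0,0,0,0],
  ],
)

```text
clock: 3.38
eef_pos: [0.139, 0.4799, 0.0108]
tool_rot: [0.0, 1.0, -0.0, -0.0]
ft_force: [0.3, 0.7, -0.5]
grip_width: 0.0325
grasp_force: 0.0
```

>>> move_arm(
  deltas=[
    [1,0,0,-40,0,0,0],
    [1,0,0,-40,0,0,0],
    [1,0,0,-40,0,0,0],
    [1,-30,-25.7,0,0,0,0],
    [1,-30,-25.7,0,0,0,0],
    [1,-30,-25.7,0,0,0,0],
    [1,-30,-25.7,0,0,0,0],
    [1,-30,-25.7,0,0,0,0],
    [1,-30,-25.7,0,0,0,0],
    [1,-30,-25.7,0,0,0,0],
  ],
)

```text
clock: 4.22
eef_pos: [0.3501, 0.2989, 0.1315]
tool_rot: [-0.0, 1.0, 0.0, 0.0]
ft_force: [0.6, 0.4, 0.6]
grip_width: 0.0852
grasp_force: 0.0
```

>>> move_arm(
  deltas=[
    [1,-30,-25.7,0,0,0,0],
    [1,-30,-25.7,0,0,0,0],
    [1,-30,-25.7,0,0,0,0],
    [1,-30,-25.7,0,0,0,0],
    [1,-30,-25.7,0,0,0,0],
    [1,-30,-25.7,0,0,0,0],
    [1,-30,-25.7,0,0,0,0],
    [1,0,0,0,0,0,0],
    [1,0,0,0,0,0,0],
    [1,0,0,0,0,0,0],
  ],
)

```text
clock: 5.05
eef_pos: [0.5584, 0.1202, 0.1308]
tool_rot: [0.0, 1.0, 0.0, -0.001]
ft_force: [0.2, 0.6, 0.5]
grip_width: 0.0852
grasp_force: 0.0
```

>>> move_arm(
  deltas=[
    [1,0,0,30,0,0,0],
    [1,0,0,30,0,0,0],
    [1,0,0,25,0,0,0],
    [1,0,0,15,0,0,0],
    [1,0,0,10.5,0,0,0],
    [1,0,0,0,0,0,0],
    [1,0,0,0,0,0,0],
    [0,0,0,0,0,0,0],
    [0,0,0,0,0,0,0],
    [0,0,0,0,0,0,0],
  ],
)

```text
clock: 5.88
eef_pos: [0.5601, 0.1208, 0.0223]
tool_rot: [-0.0, 1.0, 0.0, 0.001]
ft_force: [0.2, -0.4, 0.1]
grip_width: 0.0512
grasp_force: 0.0
```

>>> move_arm(
  deltas=[
    [0,0,0,0,0,0,0],
    [0,0,0,0,0,0,0],
    [0,0,0,0,0,0,0],
    [0,0,0,0,0,0,0],
  ],
)

```text
clock: 6.22
eef_pos: [0.56, 0.1207, 0.022]
tool_rot: [0.0, 1.0, 0.0, 0.001]
ft_force: [-1.2, 0.0, 5.7]
grip_width: 0.0304
grasp_force: 59.5
```

>>> move_arm(
  deltas=[
    [0,0,0,-10,0,0,0],
    [0,0,0,-25,0,0,0],
    [0,0,0,-30,0,0,0],
    [0,0,0,-25,0,0,0],
    [0,0,0,-10,0,0,0],
    [0,10,16,0,0,0,0],
    [0,20,32,0,0,0,0],
    [0,20,32,0,0,0,0],
    [0,20,32,0,0,0,0],
    [0,20,32,0,0,0,0],
  ],
)

```text
clock: 7.05
eef_pos: [0.4674, 0.2649, 0.12]
tool_rot: [0.001, 1.0, -0.0, -0.001]
ft_force: [0.5, 0.2, -1.1]
grip_width: 0.0299
grasp_force: 59.6
```

>>> move_arm(
  deltas=[
    [0,20,32,0,0,0,0],
    [0,20,32,0,0,0,0],
    [0,15,24,0,0,0,0],
    [0,6.4,11.5,0,0,0,0],
    [0,0,0,0,0,0,0],
    [0,0,0,0,0,0,0],
    [0,0,0,0,0,0,0],
    [0,0,0,0,0,0,0],
  ],
)

```text
clock: 7.72
eef_pos: [0.4083, 0.3626, 0.1205]
tool_rot: [0.001, 1.0, -0.0, -0.0]
ft_force: [0.3, 0.3, -0.9]
grip_width: 0.0299
grasp_force: 59.6
```

Run:
```python
from h import *
s=bot.camera("scene"); t=bot.camera("top")
a=s[60:260,400:560]; b=t[180:340,110:270]
cv2.imwrite("pics/p1.png",np.hstack([cv2.resize(a,(440,550),interpolation=2),cv2.resize(b,(352,352),interpolation=2)]) if 0 else cv2.resize(a,(440,550),interpolation=2))
print(bot.get_obs()["eef_pos"])
```

```text
[0.40838768 0.36276056 0.12070102]
```

View pics/p1.png

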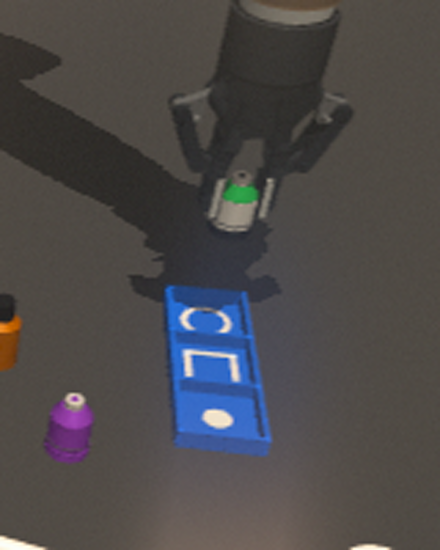

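The objective is held upright at crop (237,205), above the blue tray's ring pocket at crop (205,320). Descending.

>>> move_arm(
  deltas=[
    [0,0,0,20,0,0,0],
    [0,0,0,30,0,0,0],
    [0,0,0,25,0,0,0],
    [0,0,0,10,0,0,0],
    [0,0,0,5,0,0,0],
    [0,0,0,0,0,0,0],
    [0,0,0,0,0,0,0],
  ],
)

```text
clock: 8.4
eef_pos: [0.4085, 0.3643, 0.0318]
tool_rot: [0.0, 1.0, 0.001, 0.001]
ft_force: [0.1, 0.9, -0.9]
grip_width: 0.0298
grasp_force: 59.6
```

>>> move_arm(
  deltas=[
    [0,0,0,2,0,0,0],
    [0,0,0,1,0,0,0],
    [0,0,0,1,0,0,0],
    [0,0,0,0,0,0,0],
    [0,0,0,0,0,0,0],
  ],
)

```text
clock: 8.82
eef_pos: [0.4077, 0.3641, 0.0272]
tool_rot: [-0.0, 1.0, 0.0, 0.0]
ft_force: [-0.2, -0.3, -1.5]
grip_width: 0.0305
grasp_force: 59.6
```

>>> move_arm(
  deltas=[
    [0,0,0,1,0,0,0],
    [0,0,0,0,0,0,0],
    [0,0,0,0,0,0,0],
  ],
)

```text
clock: 9.07
eef_pos: [0.4078, 0.3642, 0.0261]
tool_rot: [0.0, 1.0, 0.0, 0.0]
ft_force: [-0.8, 0.4, 0.3]
grip_width: 0.03
grasp_force: 59.9
```

>>> move_arm(
  deltas=[
    [0,0,0,0.7,0,0,0],
    [0,0,0,0,0,0,0],
    [0,0,0,0,0,0,0],
  ],
)

```text
clock: 9.32
eef_pos: [0.4078, 0.3642, 0.026]
tool_rot: [-0.0, 1.0, 0.0, 0.0]
ft_force: [-1.9, -0.4, 5.9]
grip_width: 0.0301
grasp_force: 60.3
```

>>> move_arm(
  deltas=[
    [0.45,0,0,0,0,0,0],
    [0.6,0,0,0,0,0,0],
    [0.8,0,0,0,0,0,0],
    [1,0,0,0,0,0,0],
    [1,0,0,-15.7,0,0,0],
    [1,0,0,-40,0,0,0],
    [1,0,0,-40,0,0,0],
    [1,-3,-39,0,0,0,0],
    [1,-3,-39,0,0,0,0],
    [1,-3,-39,0,0,0,0],
  ],
)

```text
clock: 10.15
eef_pos: [0.4171, 0.2466, 0.1217]
tool_rot: [-0.001, 1.0, 0.001, 0.001]
ft_force: [1.0, -0.7, 0.2]
grip_width: 0.0855
grasp_force: 0.0
```

>>> move_arm(
  deltas=[
    [1,-3,-39,0,0,0,0],
    [1,-3,-39,0,0,0,0],
    [1,-3,-39,0,0,0,0],
    [1,-3,-39,0,0,0,0],
    [1,-3,-39,0,0,0,0],
    [1,-3,-39,0,0,0,0],
    [1,-3,-39,0,0,0,0],
    [1,-3,-39,0,0,0,0],
    [1,-3,-39,0,0,0,0],
    [1,-3,-39,0,0,0,0],
  ],
)

```text
clock: 10.98
eef_pos: [0.4463, -0.145, 0.1209]
tool_rot: [0.0, 1.0, -0.0, 0.0]
ft_force: [0.9, -0.2, 0.3]
grip_width: 0.0851
grasp_force: 0.0
```

>>> move_arm(
  deltas=[
    [1,0,0,0,0,0,-3.8],
    [1,0,0,0,0,0,-3.7],
    [1,0,0,0,0,0,0],
    [1,0,0,0,0,0,0],
  ],
)

```text
clock: 11.32
eef_pos: [0.4464, -0.1432, 0.1206]
tool_rot: [-0.064, 0.998, 0.0, -0.0]
ft_force: [-0.4, 0.7, -0.1]
grip_width: 0.0852
grasp_force: 0.0
```

Run:
```python
from h import *
s=bot.camera("scene"); t=bot.camera("top")
cv2.imwrite("pics/p2.png",np.hstack([cv2.resize(s[140:240,440:520],(400,500),interpolation=2),cv2.resize(t[190:290,150:230],(400,500),interpolation=2)]))
o=bot.get_obs();print(o["eef_pos"],o["tool_rot"],o["joint_pos"])
```

```text
[ 0.44654958 -0.14265308  0.12075869] [-6.51351189e-02  9.97876451e-01  1.90733597e-05 -6.83809256e-05] [-3.09200526e-01  2.69667601e-01 -2.82564451e-01  1.01870551e+00
 -1.45089833e-05 -4.39563053e-01]
```

View pics/p2.png

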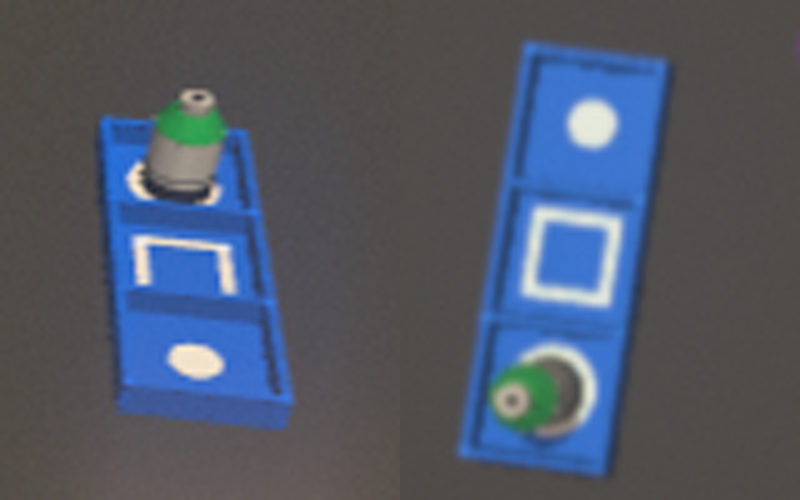

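The green objective stands upright and centred on its ring, at crop (185,150) left and (555,390) right. On to the red cube.

>>> move_arm(
  deltas=[
    [1,1,-20,0,0,0,0],
    [1,0.9,-19.2,0,0,0,0],
    [1,0,0,30,0,0,0],
    [1,0,0,30,0,0,0],
    [1,0,0,20,0,0,0],
    [1,0,0,12,0,0,0],
    [1,0,0,8,0,0,0],
    [1,0,0,0,0,0,0],
    [1,0,0,0,0,0,0],
    [0,0,0,0,0,0,0],
  ],
)

```text
clock: 12.25
eef_pos: [0.4508, -0.1822, 0.0218]
tool_rot: [-0.066, 0.998, -0.0, 0.001]
ft_force: [-0.7, 0.3, 0.5]
grip_width: 0.0756
grasp_force: 0.0
```

>>> move_arm(
  deltas=[
    [0,0,0,0,0,0,0],
    [0,0,0,0,0,0,0],
    [0,0,0,0,0,0,0],
    [0,0,0,0,0,0,0],
    [0,0,0,0,0,0,0],
    [0,0,0,0,0,0,0],
  ],
)

```text
clock: 12.75
eef_pos: [0.4507, -0.1825, 0.0217]
tool_rot: [-0.065, 0.998, -0.0, 0.001]
ft_force: [-0.6, 0.7, 6.5]
grip_width: 0.0329
grasp_force: 61.1
```

>>> move_arm(
  deltas=[
    [0,0,0,-10,0,0,0],
    [0,0,0,-25,0,0,5.45],
    [0,0,0,-30,0,0,5.45],
    [0,0,0,-25,0,0,5.44],
    [0,0,0,-10,0,0,0],
    [0,2.03,17.8,0,0,0,0],
    [0,4.07,35.55,0,0,0,0],
    [0,4.07,35.55,0,0,0,0],
    [0,4.07,35.55,0,0,0,0],
    [0,4.07,35.55,0,0,0,0],
  ],
)

```text
clock: 13.58
eef_pos: [0.4557, -0.0199, 0.1212]
tool_rot: [0.078, 0.997, 0.0, -0.0]
ft_force: [0.7, -0.0, -0.9]
grip_width: 0.033
grasp_force: 60.4
```

>>> move_arm(
  deltas=[
    [0,4.07,35.55,0,0,0,0],
    [0,4.07,35.55,0,0,0,0],
    [0,4.07,35.55,0,0,0,0],
    [0,4.07,35.55,0,0,0,0],
    [0,4.07,35.55,0,0,0,0],
    [0,4.07,35.55,0,0,0,0],
    [0,4.07,35.55,0,0,0,0],
    [0,4.07,35.55,0,0,0,0],
    [0,4.07,35.55,0,0,0,0],
    [0,4.07,35.55,0,0,0,0],
  ],
)

```text
clock: 14.42
eef_pos: [0.4701, 0.3378, 0.121]
tool_rot: [0.077, 0.997, -0.0, -0.0]
ft_force: [0.9, -1.0, 0.7]
grip_width: 0.033
grasp_force: 60.4
```

>>> move_arm(
  deltas=[
    [0,2.03,17.8,0,0,0,0],
    [0,0,0,0,0,0,0],
    [0,0,0,0,0,0,0],
    [0,0,0,0,0,0,0],
    [0,0,0,0,0,0,0],
  ],
)

```text
clock: 14.83
eef_pos: [0.4713, 0.3527, 0.1208]
tool_rot: [0.078, 0.997, -0.001, -0.0]
ft_force: [0.1, -0.4, -0.1]
grip_width: 0.033
grasp_force: 60.4
```

>>> move_arm(
  deltas=[
    [0,0,0,20,0,0,0],
    [0,0,0,30,0,0,0],
    [0,0,0,25,0,0,0],
    [0,0,0,10,0,0,0],
    [0,0,0,5,0,0,0],
    [0,0,0,2,0,0,0],
    [0,0,0,1,0,0,0],
    [0,0,0,1,0,0,0],
    [0,0,0,0,0,0,0],
    [0,0,0,0,0,0,0],
  ],
)

```text
clock: 15.67
eef_pos: [0.4722, 0.3547, 0.028]
tool_rot: [0.077, 0.997, 0.001, 0.001]
ft_force: [0.1, -0.3, -1.2]
grip_width: 0.0332
grasp_force: 60.4
```

>>> move_arm(
  deltas=[
    [0,0,0,0.5,0,0,0],
    [0,0,0,0.5,0,0,0],
    [0,0,0,0.5,0,0,0],
    [0,0,0,0.2,0,0,0],
    [0,0,0,0,0,0,0],
    [0,0,0,0,0,0,0],
  ],
)

```text
clock: 16.17
eef_pos: [0.4716, 0.3544, 0.0257]
tool_rot: [0.077, 0.997, 0.0, 0.0]
ft_force: [-1.2, -1.4, 5.3]
grip_width: 0.0328
grasp_force: 61.0
```

>>> move_arm(
  deltas=[
    [0.45,0,0,0,0,0,0],
    [0.6,0,0,0,0,0,0],
    [0.8,0,0,0,0,0,0],
    [1,0,0,0,0,0,0],
    [1,0,0,-15.7,0,0,0],
    [1,0,0,-40,0,0,0],
    [1,0,0,-40,0,0,0],
    [1,-2.46,-35.46,0,0,0,0],
    [1,-2.46,-35.46,0,0,0,0],
    [1,-2.46,-35.46,0,0,0,0],
  ],
)

```text
clock: 17.0
eef_pos: [0.4628, 0.2476, 0.1217]
tool_rot: [0.076, 0.997, 0.001, 0.001]
ft_force: [-0.0, 0.2, -0.3]
grip_width: 0.0854
grasp_force: 0.0
```

>>> move_arm(
  deltas=[
    [1,-2.46,-35.46,0,0,0,0],
    [1,-2.46,-35.46,0,0,0,0],
    [1,0,0,0,0,0,0],
    [1,0,0,0,0,0,0],
    [1,0,0,0,0,0,0],
  ],
)

```text
clock: 17.42
eef_pos: [0.4569, 0.1773, 0.121]
tool_rot: [0.077, 0.997, 0.0, 0.0]
ft_force: [0.4, -0.1, -0.4]
grip_width: 0.0855
grasp_force: 0.0
```

Run:
```python
from h import *
s=bot.camera("scene"); t=bot.camera("top")
cv2.imwrite("pics/p3.png",np.hstack([cv2.resize(s[100:240,360:520],(571,500),interpolation=2),cv2.resize(t[190:290,150:190],(200,500),interpolation=2)]))
o=bot.get_obs();print(o["eef_pos"],o["tool_rot"])
```

```text
[0.45679814 0.17816196 0.12085864] [7.64910650e-02 9.97070194e-01 2.70883160e-04 2.68854407e-04]
```

View pics/p3.png

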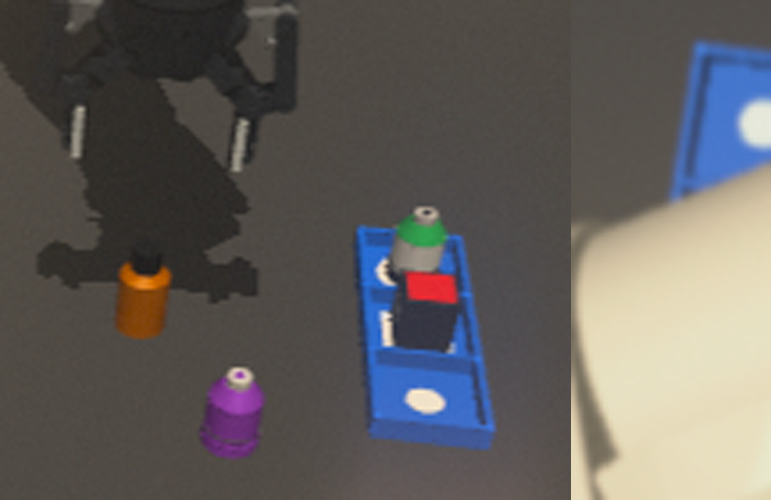

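The red cube stands flat in its pocket at crop (427,310), and the gripper is over the bottle at crop (143,300). Picking up the bottle.

>>> move_arm(
  deltas=[
    [1,0,0,30,0,0,0],
    [1,0,0,30,0,0,0],
    [1,0,0,20,0,0,0],
    [1,0,0,12,0,0,0],
    [1,0,0,8,0,0,0],
    [1,0,0,0,0,0,0],
    [1,0,0,0,0,0,0],
    [0,0,0,0,0,0,0],
    [0,0,0,0,0,0,0],
    [0,0,0,0,0,0,0],
  ],
)

```text
clock: 18.35
eef_pos: [0.4572, 0.1775, 0.0218]
tool_rot: [0.077, 0.997, 0.0, 0.001]
ft_force: [0.1, -1.2, -0.2]
grip_width: 0.0514
grasp_force: 0.0
```

>>> move_arm(
  deltas=[
    [0,0,0,0,0,0,0],
    [0,0,0,0,0,0,0],
    [0,0,0,0,0,0,0],
    [0,0,0,0,0,0,0],
  ],
)

```text
clock: 18.68
eef_pos: [0.4571, 0.1774, 0.0218]
tool_rot: [0.077, 0.997, 0.0, 0.001]
ft_force: [-0.4, -0.1, 5.9]
grip_width: 0.0302
grasp_force: 59.3
```

>>> move_arm(
  deltas=[
    [0,0,0,-10,0,0,0],
    [0,0,0,-25,0,0,0],
    [0,0,0,-30,0,0,0],
    [0,0,0,-25,0,0,0],
    [0,0,0,-10,0,0,0],
    [0,-5.13,17.7,0,0,0,0],
    [0,-10.26,35.44,0,0,0,0],
    [0,-10.26,35.44,0,0,0,0],
    [0,-10.26,35.44,0,0,0,0],
    [0,-10.26,35.44,0,0,0,0],
  ],
)

```text
clock: 19.52
eef_pos: [0.5267, 0.3286, 0.1204]
tool_rot: [0.077, 0.997, -0.0, -0.0]
ft_force: [0.7, 0.3, -0.4]
grip_width: 0.0304
grasp_force: 59.4
```

>>> move_arm(
  deltas=[
    [0,-5.13,17.7,0,0,0,0],
    [0,0,0,0,0,0,0],
    [0,0,0,0,0,0,0],
    [0,0,0,0,0,0,0],
    [0,0,0,0,0,0,0],
  ],
)

```text
clock: 19.93
eef_pos: [0.5336, 0.343, 0.1204]
tool_rot: [0.078, 0.997, -0.001, -0.001]
ft_force: [0.5, -0.2, 0.3]
grip_width: 0.0301
grasp_force: 59.5
```

>>> move_arm(
  deltas=[
    [0,0,0,20,0,0,0],
    [0,0,0,30,0,0,0],
    [0,0,0,25,0,0,0],
    [0,0,0,10,0,0,0],
    [0,0,0,5,0,0,0],
    [0,0,0,2,0,0,0],
    [0,0,0,1,0,0,0],
    [0,0,0,1,0,0,0],
    [0,0,0,0,0,0,0],
    [0,0,0,0,0,0,0],
  ],
)

```text
clock: 20.77
eef_pos: [0.5351, 0.3447, 0.0281]
tool_rot: [0.077, 0.997, 0.001, 0.001]
ft_force: [-0.0, 0.8, -0.7]
grip_width: 0.0302
grasp_force: 59.5
```

>>> move_arm(
  deltas=[
    [0,0,0,0.5,0,0,0],
    [0,0,0,0.5,0,0,0],
    [0,0,0,0.5,0,0,0],
    [0,0,0,0.2,0,0,0],
    [0,0,0,0,0,0,0],
    [0,0,0,0,0,0,0],
  ],
)

```text
clock: 21.27
eef_pos: [0.5345, 0.3445, 0.0258]
tool_rot: [0.077, 0.997, 0.0, 0.0]
ft_force: [-1.8, -1.2, 5.7]
grip_width: 0.0302
grasp_force: 60.1
```

>>> move_arm(
  deltas=[
    [0.45,0,0,0,0,0,0],
    [0.6,0,0,0,0,0,0],
    [0.8,0,0,0,0,0,0],
    [1,0,0,0,0,0,0],
    [1,0,0,-15.7,0,0,0],
    [1,0,0,-40,0,0,0],
    [1,0,0,-40,0,0,-4.42],
    [1,0,0,0,0,0,-4.42],
    [1,-3.98,-38.1,0,0,0,0],
    [1,-3.98,-38.1,0,0,0,0],
  ],
)

```text
clock: 22.1
eef_pos: [0.5427, 0.2694, 0.1217]
tool_rot: [-0.002, 1.0, 0.001, 0.001]
ft_force: [0.2, -0.5, 0.2]
grip_width: 0.0854
grasp_force: 0.0
```

>>> move_arm(
  deltas=[
    [1,-3.98,-38.1,0,0,0,0],
    [1,-3.98,-38.1,0,0,0,0],
    [1,-3.98,-38.1,0,0,0,0],
    [1,-3.98,-38.1,0,0,0,0],
    [1,-3.98,-38.1,0,0,0,0],
    [1,-3.98,-38.1,0,0,0,0],
    [1,-3.98,-38.1,0,0,0,0],
    [1,0,0,0,0,0,0],
    [1,0,0,0,0,0,0],
    [1,0,0,0,0,0,0],
  ],
)

```text
clock: 22.93
eef_pos: [0.57, 0.0014, 0.1206]
tool_rot: [0.0, 1.0, 0.0, -0.0]
ft_force: [0.6, 0.2, 0.8]
grip_width: 0.0852
grasp_force: 0.0
```

Run:
```python
from h import *
s=bot.camera("scene")
cv2.imwrite("pics/p4.png",cv2.resize(s[90:290,280:520],(720,600),interpolation=2))
o=bot.get_obs();print(o["eef_pos"],o["tool_rot"])
```

```text
[0.56993602 0.00216878 0.1206157 ] [-3.30346413e-04  9.99999891e-01  2.49433759e-04 -2.16996809e-04]
```

View pics/p4.png

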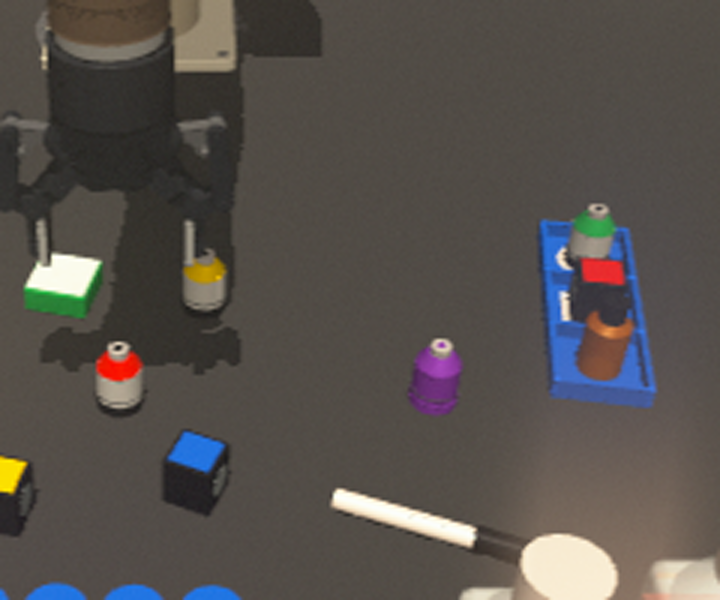

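The blue kit is complete: the bottle stands upright at crop (603,345), and the gripper is over the red objective at crop (119,375). Picking it up.

>>> move_arm(
  deltas=[
    [1,0,0,30,0,0,0],
    [1,0,0,30,0,0,0],
    [1,0,0,20,0,0,0],
    [1,0,0,12,0,0,0],
    [1,0,0,8,0,0,0],
    [1,0,0,0,0,0,0],
    [1,0,0,0,0,0,0],
    [0,0,0,0,0,0,0],
    [0,0,0,0,0,0,0],
    [0,0,0,0,0,0,0],
  ],
)

```text
clock: 23.82
eef_pos: [0.571, 0.0015, 0.022]
tool_rot: [-0.0, 1.0, 0.0, 0.001]
ft_force: [-0.1, -0.1, 0.1]
grip_width: 0.0517
grasp_force: 0.0
```

>>> move_arm(
  deltas=[
    [0,0,0,0,0,0,0],
    [0,0,0,0,0,0,0],
    [0,0,0,0,0,0,0],
    [0,0,0,0,0,0,0],
  ],
)

```text
clock: 24.15
eef_pos: [0.571, 0.0013, 0.0219]
tool_rot: [0.0, 1.0, 0.0, 0.001]
ft_force: [-1.4, 0.0, 5.0]
grip_width: 0.0298
grasp_force: 59.6
```

>>> move_arm(
  deltas=[
    [0,0,0,-10,0,0,0],
    [0,0,0,-25,0,0,0],
    [0,0,0,-30,0,0,0],
    [0,0,0,-25,0,0,0],
    [0,0,0,-10,0,0,0],
    [0,7.1,-17.6,0,0,0,0],
    [0,14.16,-35.2,0,0,0,0],
    [0,14.16,-35.2,0,0,0,0],
    [0,14.16,-35.2,0,0,0,0],
    [0,14.16,-35.2,0,0,0,0],
  ],
)

```text
clock: 24.98
eef_pos: [0.5048, -0.158, 0.12]
tool_rot: [-0.0, 1.0, 0.0, -0.001]
ft_force: [0.7, -0.2, -0.2]
grip_width: 0.0301
grasp_force: 59.5
```

>>> move_arm(
  deltas=[
    [0,14.16,-35.2,0,0,0,0],
    [0,14.16,-35.2,0,0,0,0],
    [0,14.16,-35.2,0,0,0,0],
    [0,14.16,-35.2,0,0,0,0],
    [0,7.1,-17.6,0,0,0,0],
    [0,0,0,0,0,0,0],
    [0,0,0,0,0,0,0],
    [0,0,0,0,0,0,0],
    [0,0,0,0,0,0,0],
  ],
)

```text
clock: 25.73
eef_pos: [0.4428, -0.3141, 0.1204]
tool_rot: [-0.001, 1.0, 0.0, -0.0]
ft_force: [0.2, -0.8, -0.8]
grip_width: 0.0298
grasp_force: 59.6
```

>>> move_arm(
  deltas=[
    [0,0,0,20,0,0,0],
    [0,0,0,30,0,0,0],
    [0,0,0,25,0,0,0],
    [0,0,0,10,0,0,0],
    [0,0,0,5,0,0,0],
    [0,0,0,2,0,0,0],
    [0,0,0,1,0,0,0],
    [0,0,0,1,0,0,0],
    [0,0,0,0,0,0,0],
    [0,0,0,0,0,0,0],
  ],
)

```text
clock: 26.57
eef_pos: [0.4433, -0.3159, 0.0279]
tool_rot: [0.0, 1.0, -0.001, 0.001]
ft_force: [-0.2, 0.6, -0.4]
grip_width: 0.0301
grasp_force: 59.6
```

>>> move_arm(
  deltas=[
    [0,0,0,0.5,0,0,0],
    [0,0,0,0.5,0,0,0],
    [0,0,0,0.5,0,0,0],
    [0,0,0,0.2,0,0,0],
    [0,0,0,0,0,0,0],
    [0,0,0,0,0,0,0],
  ],
)

```text
clock: 27.07
eef_pos: [0.4427, -0.3157, 0.0259]
tool_rot: [0.0, 1.0, -0.0, 0.0]
ft_force: [-1.2, 0.8, 5.0]
grip_width: 0.03
grasp_force: 60.1
```

>>> move_arm(
  deltas=[
    [0.45,0,0,0,0,0,0],
    [0.6,0,0,0,0,0,0],
    [0.8,0,0,0,0,0,0],
    [1,0,0,0,0,0,0],
    [1,0,0,-15.7,0,0,0],
    [1,0,0,-40,0,0,0],
    [1,0,0,-40,0,0,0],
    [1,-19.57,33.62,0,0,0,0],
    [1,-19.57,33.62,0,0,0,0],
    [1,-19.57,33.62,0,0,0,0],
  ],
)

```text
clock: 27.9
eef_pos: [0.5023, -0.2144, 0.122]
tool_rot: [0.001, 1.0, -0.0, 0.001]
ft_force: [0.1, 0.3, -0.4]
grip_width: 0.0854
grasp_force: 0.0
```

>>> move_arm(
  deltas=[
    [1,-19.57,33.62,0,0,0,0],
    [1,-19.57,33.62,0,0,0,0],
    [1,-19.57,33.62,0,0,0,0],
    [1,-19.57,33.62,0,0,0,0],
    [1,-19.57,33.62,0,0,0,0],
    [1,-19.57,33.62,0,0,0,0],
    [1,-19.57,33.62,0,0,0,0],
    [1,-19.57,33.62,0,0,0,0],
    [1,0,0,0,0,0,5.75],
    [1,0,0,0,0,0,5.75],
  ],
)

```text
clock: 28.73
eef_pos: [0.6586, 0.0574, 0.1197]
tool_rot: [0.1, 0.995, -0.0, -0.0]
ft_force: [-0.8, -0.5, -0.1]
grip_width: 0.0854
grasp_force: 0.0
```

>>> move_arm(
  deltas=[
    [1,0,0,0,0,0,5.75],
    [1,0,0,0,0,0,5.75],
    [1,0,0,0,0,0,0],
    [1,0,0,0,0,0,0],
    [1,0,0,0,0,0,0],
  ],
)

```text
clock: 29.15
eef_pos: [0.6578, 0.0543, 0.1206]
tool_rot: [0.198, 0.98, -0.0, -0.0]
ft_force: [-0.3, -0.1, -0.2]
grip_width: 0.0854
grasp_force: 0.0
```

Run:
```python
from h import *
s=bot.camera("scene")
cv2.imwrite("pics/p5.png",cv2.resize(s[70:290,140:400],(709,600),interpolation=2))
o=bot.get_obs();print(o["eef_pos"],o["tool_rot"])
```

```text
[0.65785389 0.05424868 0.12068453] [ 1.98691425e-01  9.80062096e-01 -1.55578248e-05 -7.64265809e-05]
```

View pics/p5.png

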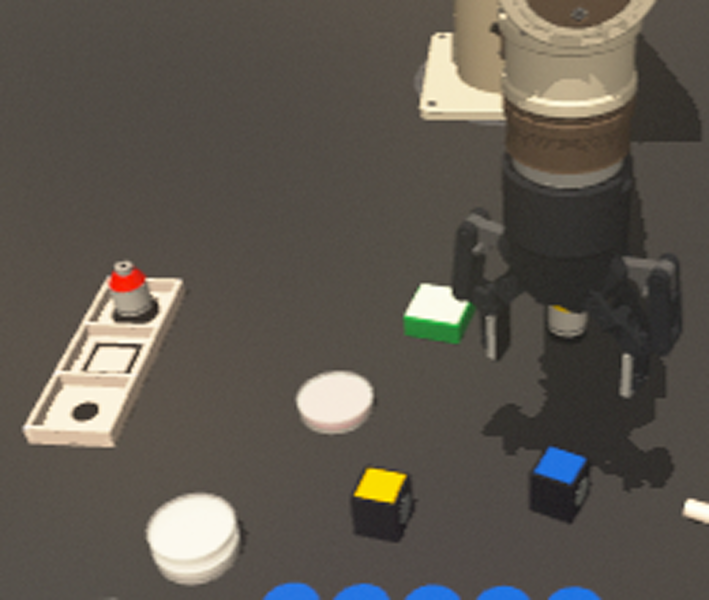

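The red objective stands in the white tray's ring pocket at crop (130,295), and the gripper is over the blue cube at crop (560,483), lined up with it. Picking it up.

>>> move_arm(
  deltas=[
    [1,0,0,30,0,0,0],
    [1,0,0,30,0,0,0],
    [1,0,0,20,0,0,0],
    [1,0,0,12,0,0,0],
    [1,0,0,8,0,0,0],
    [1,0,0,0,0,0,0],
    [1,0,0,0,0,0,0],
    [0,0,0,0,0,0,0],
    [0,0,0,0,0,0,0],
    [0,0,0,0,0,0,0],
  ],
)

```text
clock: 30.03
eef_pos: [0.659, 0.0545, 0.0224]
tool_rot: [0.199, 0.98, 0.0, 0.001]
ft_force: [0.4, 0.2, 0.3]
grip_width: 0.0516
grasp_force: 0.0
```

>>> move_arm(
  deltas=[
    [0,0,0,0,0,0,0],
    [0,0,0,0,0,0,0],
    [0,0,0,0,0,0,0],
    [0,0,0,0,0,0,0],
  ],
)

```text
clock: 30.37
eef_pos: [0.6588, 0.0545, 0.022]
tool_rot: [0.199, 0.98, 0.0, 0.001]
ft_force: [-0.4, 0.2, 5.3]
grip_width: 0.0329
grasp_force: 61.6
```

>>> move_arm(
  deltas=[
    [0,0,0,-10,0,0,0],
    [0,0,0,-25,0,0,-5.07],
    [0,0,0,-30,0,0,-5.08],
    [0,0,0,-25,0,0,-5.08],
    [0,0,0,-10,0,0,-5.07],
    [0,6.1,-17.3,0,0,0,0],
    [0,12.19,-34.55,0,0,0,0],
    [0,12.19,-34.55,0,0,0,0],
    [0,12.19,-34.55,0,0,0,0],
    [0,12.19,-34.55,0,0,0,0],
  ],
)

```text
clock: 31.2
eef_pos: [0.5944, -0.0993, 0.1207]
tool_rot: [0.023, 1.0, 0.0, -0.001]
ft_force: [0.7, -0.2, -1.2]
grip_width: 0.0327
grasp_force: 61.0
```

>>> move_arm(
  deltas=[
    [0,12.19,-34.55,0,0,0,0],
    [0,12.19,-34.55,0,0,0,0],
    [0,12.19,-34.55,0,0,0,0],
    [0,12.19,-34.55,0,0,0,0],
    [0,12.19,-34.55,0,0,0,0],
    [0,12.19,-34.55,0,0,0,0],
    [0,6.1,-17.3,0,0,0,0],
    [0,0,0,0,0,0,0],
    [0,0,0,0,0,0,0],
    [0,0,0,0,0,0,0],
  ],
)

```text
clock: 32.03
eef_pos: [0.5059, -0.3183, 0.1206]
tool_rot: [0.024, 1.0, 0.001, -0.0]
ft_force: [-0.5, 0.2, -0.6]
grip_width: 0.033
grasp_force: 61.0
```

>>> move_arm(
  deltas=[
    [0,0,0,20,0,0,0],
    [0,0,0,30,0,0,0],
    [0,0,0,25,0,0,0],
    [0,0,0,10,0,0,0],
    [0,0,0,5,0,0,0],
    [0,0,0,2,0,0,0],
    [0,0,0,1,0,0,0],
    [0,0,0,1,0,0,0],
    [0,0,0,0,0,0,0],
    [0,0,0,0,0,0,0],
  ],
)

```text
clock: 32.87
eef_pos: [0.5067, -0.3194, 0.028]
tool_rot: [0.024, 1.0, -0.001, 0.001]
ft_force: [0.3, 0.4, -0.7]
grip_width: 0.0328
grasp_force: 61.0
```

>>> move_arm(
  deltas=[
    [0,0,0,0.5,0,0,0],
    [0,0,0,0.5,0,0,0],
    [0,0,0,0.5,0,0,0],
    [0,0,0,0.2,0,0,0],
    [0,0,0,0,0,0,0],
    [0,0,0,0,0,0,0],
  ],
)

```text
clock: 33.37
eef_pos: [0.5062, -0.3193, 0.026]
tool_rot: [0.024, 1.0, -0.0, 0.0]
ft_force: [-2.0, 0.8, 4.9]
grip_width: 0.0328
grasp_force: 61.8
```

Contact made. Release, lift, and move clear of the view for a final check.

>>> move_arm(
  deltas=[
    [0.45,0,0,0,0,0,0],
    [0.6,0,0,0,0,0,0],
    [0.8,0,0,0,0,0,0],
    [1,0,0,0,0,0,0],
    [1,0,0,-15.7,0,0,0],
    [1,0,0,-40,0,0,0],
    [1,0,0,-40,0,0,0],
    [1,0,0,-30,0,0,0],
    [1,20,30,0,0,0,0],
    [1,20,30,0,0,0,0],
  ],
)

```text
clock: 34.2
eef_pos: [0.4715, -0.2589, 0.1538]
tool_rot: [0.025, 1.0, -0.002, 0.004]
ft_force: [0.1, 1.7, -0.1]
grip_width: 0.0854
grasp_force: 0.0
```

>>> move_arm(
  deltas=[
    [1,20,30,0,0,0,0],
    [1,20,30,0,0,0,0],
    [1,20,30,0,0,0,0],
    [1,20,30,0,0,0,0],
    [1,15,30,0,0,0,0],
    [1,0,30,0,0,0,0],
    [1,0,30,0,0,0,0],
    [1,0,0,0,0,0,0],
    [1,0,0,0,0,0,0],
    [1,0,0,0,0,0,0],
  ],
)

```text
clock: 35.03
eef_pos: [0.3841, -0.043, 0.1509]
tool_rot: [0.023, 1.0, -0.0, 0.0]
ft_force: [0.2, -0.1, -1.0]
grip_width: 0.0854
grasp_force: 0.0
```

Run:
```python
from h import *
s=bot.camera("scene"); t=bot.camera("top")
cv2.imwrite("pics/p6.png",np.vstack([cv2.resize(s[140:280,140:510],(793,300),interpolation=2),cv2.resize(t[160:290,155:499],(793,300),interpolation=2)]))
o=bot.get_obs();print(o["eef_pos"],o["clock"])
```

```text
[ 0.38403841 -0.04370959  0.15076288] 35.1333
```

View pics/p6.png

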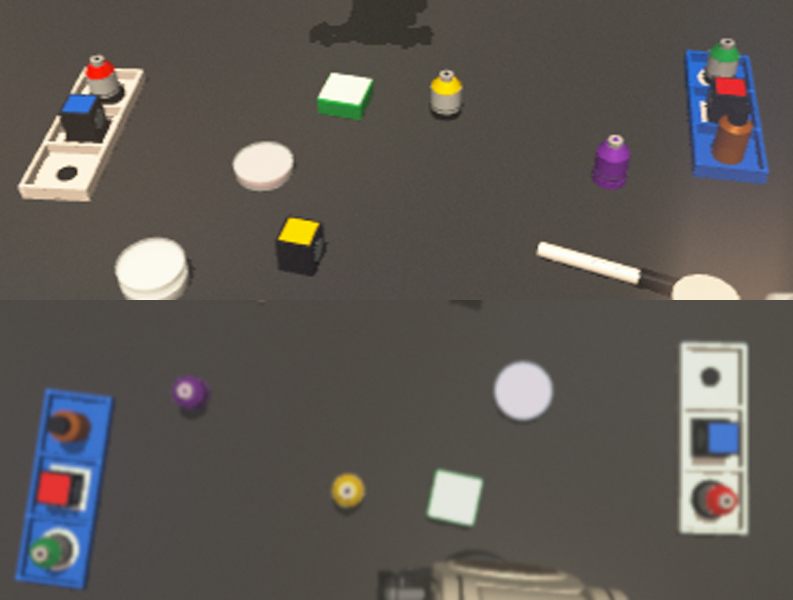

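Both kits are complete and upright: blue tray at (68,430), (60,490) and (45,550), white tray at (715,440) and (718,500), with its bottle pocket at (710,377) empty. The spares haven't moved, so I'm handing in.

```bash
python3 -c "
from workcell import bot
print(bot.job_done())"
```

```text
the job is handed in; nothing more can be done
None
```

Both kits are made up and the job is handed in at about 35 s: every piece stands upright in its marked pocket, the white tray's bottle pocket is empty, and the spares and petri dish are untouched.

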